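# Grade salvaged capacitors by height on the sorting board

### The job

Stand the four loose capacitors upright on the round rubber pads of the sorting board, one centred on each pad, in order of height: the tallest on the pad next to the upright steel end stop, the shortest on the pad furthest from it. Do not let any capacitor topple over, and let go of them all at the end.

Things in the scene. Friction and masses are not known exactly. Their poses are not given: they have to be found in the camera images.
- cap_a: salvaged can capacitor standing upright and loose on the table, the second tallest of the four: a bare aluminium can 50 mm in diameter and 80 mm high with a dark groove near the top, and on its black top two brass screw terminals 9 mm in diameter and 6 mm high, 20 mm apart (not counted in the 80 mm); 0.08 to 0.3 kg. Origin: centre of its underside; z up the can.
- cap_b: salvaged can capacitor standing upright and loose on the table, the shortest of the four: a bare aluminium can 46 mm in diameter and 45 mm high with a dark groove near the top, and on its black top two brass screw terminals 9 mm in diameter and 6 mm high, 20 mm apart (not counted in the 45 mm); 0.08 to 0.3 kg. Origin: centre of its underside; z up the can.
- cap_c: salvaged can capacitor standing upright and loose on the table, the tallest of the four: a bare aluminium can 40 mm in diameter and 98 mm high with a dark groove near the top, and on its black top two brass screw terminals 9 mm in diameter and 6 mm high, 20 mm apart (not counted in the 98 mm); 0.08 to 0.3 kg. Origin: centre of its underside; z up the can.
- cap_d: salvaged can capacitor standing upright and loose on the table, the third tallest of the four: a bare aluminium can 36 mm in diameter and 62 mm high with a dark groove near the top, and on its black top two brass screw terminals 9 mm in diameter and 6 mm high, 20 mm apart (not counted in the 62 mm); 0.08 to 0.3 kg. Origin: centre of its underside; z up the can.
- pad_a: one of four alike round black rubber pads, 60 mm across, 4 mm thick, fixed in a straight row, 85 mm apart, on the sorting board (brown wood, 450 by 100 mm, 12 mm thick, flat on the table beyond the capacitors, turned up to 0.2 rad). Pad names are shuffled along the row. Origin: centre of its underside, 12 mm above the table (pad top at 16 mm); x across the row, y along it.
- pad_b: one of four alike round black rubber pads, 60 mm across, 4 mm thick, fixed in a straight row, 85 mm apart, on the sorting board (brown wood, 450 by 100 mm, 12 mm thick, flat on the table beyond the capacitors, turned up to 0.2 rad). Pad names are shuffled along the row. Origin: centre of its underside, 12 mm above the table (pad top at 16 mm); x across the row, y along it.
- pad_c: one of four alike round black rubber pads, 60 mm across, 4 mm thick, fixed in a straight row, 85 mm apart, on the sorting board (brown wood, 450 by 100 mm, 12 mm thick, flat on the table beyond the capacitors, turned up to 0.2 rad). Pad names are shuffled along the row. Origin: centre of its underside, 12 mm above the table (pad top at 16 mm); x across the row, y along it.
- pad_d: one of four alike round black rubber pads, 60 mm across, 4 mm thick, fixed in a straight row, 85 mm apart, on the sorting board (brown wood, 450 by 100 mm, 12 mm thick, flat on the table beyond the capacitors, turned up to 0.2 rad). Pad names are shuffled along the row. Origin: centre of its underside, 12 mm above the table (pad top at 16 mm); x across the row, y along it.
- stop: upright steel end stop fixed across one end (either end) of the sorting board, in line with the pads, 70 mm from the nearest pad's centre: 80 mm wide across the board, 12 mm thick (foot 26 mm), 50 mm high, top 62 mm above the table. The board's other end has only a low aluminium strip, 6 mm high. Origin: centre of its underside, 12 mm above the table; y along the board.

How it is judged:
By the outcome, as a careful person would: the job done as asked, in the order asked, and still so for the second after the job is handed in, with the robot touching nothing.
It also fails if it takes over 104 s, if anything falls off the work surface, if the arm or the gripper's body presses on something with over 40 N, if the wrist force passes 120 N, or if a joint passes its speed limit or range.

### The arm

A 7-joint arm with a two-finger parallel gripper is mounted at the origin on the work surface. World frame = base frame: x ahead of the robot, y to its left, z up, the work surface at z = 0. Lengths are in mm, angles in rad, forces in N, time in s.
With the tool pointing down it reaches from about 400 to 875 mm from the base axis. Payload 6.5 kg.
Tool frame: the origin (TCP) lies where the fingers leave the gripper's body, on its centre line; the fingertips stand 73 mm ahead of it and the grasp point (between the pads) lies 54 mm ahead of it; z points along the fingers, y is the line along which they close (so a half turn about z gives the same grasp; the last joint's range is limited). The gripper opens to 85 mm and grips with 20 to 120 N. Pads are 22 mm wide; open, the fingers measure 114 mm over their backs; the gripper's body (76 mm by 85 mm) begins 54 mm behind the grasp point. The pads swing forward as they close: fully open they stand 13 mm farther back than shut.
Start: joints at [1.197, 0.536, -0.004, 1.538, 0.003, 1.067, -0.071], TCP at [196.923, -619.444, 303.89] pointing down, gripper open.
Joint ranges: [-2.7, 2.7], [-0.37, 2.16], [-1.27, 1.26], [0.24, 2.4], [-1.31, 4.45], [0.19, 1.91], [-2.76, 2.76]. Speed limits (rad/s): [2.39, 2.39, 3.14, 3.14, 3.14, 3.14, 3.14].

### API

Orientations are given as a unit quaternion [w, x, y, z].
In Python, from bench import robot, imaging, job, finder gives the robot as it stands.
- The arm moves only by the tool carry_out, never from a script. Its argument "rows" is a list that holds one entry, the list of rows, each a list of 4 numbers: the shift along the world's x, y, z in cm, then the turn about the world's z in rad. A call has 1 to 20 rows; each row shifts and turns the commanded pose from where the row before left it; what a row does not reach is not made up. A row lasts 1/12 s, in which the tool goes at most 41.7 mm and 7.16 degrees, less where a joint would pass 70% of its speed; a pose out of reach is approached as far as the arm can. A call is refused whole if a number of a shift passes 4.17 or a number of a turn 0.125, either way. A call with a gripper value outside its range is refused whole. "claw" is the opening, from -1 (shut) to 1 (fully open), set as the call begins (left out, the last holds). The fingers move at their own pace and stop on an object; the grip force is fixed at half the most. Time passes only in rows, so rows that do not move let the fingers close. It gives the time, the measured TCP pose, the force, the opening and the grip force at its end, in the units of the state.
- robot.get_state(): the state, without advancing time (a new reading comes with each control period).
- imaging.capture(name): name is "side" or "top" or "wrist"; returns a dict with "pixels" (384x512x3 uint8, red, green, blue), "K" (3x3 intrinsics, pixels), "world_to_cam" (4x4, takes a point from world to camera coordinates). Camera axes: x right, y down, z forward; pixel columns grow to the right and rows downward; lengths in mm; the calibration is good to about 2 mm. A picture is of the moment at which its call begins. There is no depth.
- job.hand_in(): hands the job in; it is judged then, once.
Trained networks look in a picture, given as the dict that the camera call returned (one of the last four; its "shot" number tells which), for a name from the list of things; names that differ only in an ending like _2 or _b are one class to them, and where a whole thing is asked for, a point or a joint stands for the part that bears it (a point fixed in the world has none). Each returns a list of dicts, best first, with "score" (0 to 1); they miss things now and then, are a little off and sometimes report something else, mostly with a low value. They report only what shows in the picture. A call takes as long as a camera call.
- finder.outline_of(target, picture): "pixels" (384x512 bool, what is visible of it) and "extent" ([centre column, centre row, width, height] in pixels, round what is visible of it).
The state is a dict: "clock": time; "qpos": joint angles; "joint_vel": joint speeds; "tau": joint torques, N m; "eef_pos": TCP position; "ee_rot": TCP orientation; "force": force on the tool from outside, world axes, zero at the start; "moment": the same for the moment, N m; "opening": finger opening in mm; "grasp_force": force on a finger pad.
Only numpy, scipy, OpenCV 4.12 (cv2) and the standard library are available. Lean on these libraries where they do the work, as an engineer would, in place of code of your own. Each camera call takes 0.05 s, during which the arm holds its last target. There are 200 camera calls.

## Working session

There is one attempt and no reset: what is moved stays moved. The work goes in short steps, Python scripts to look and compute and a tool call to move; the robot and the scene stay as the last step left them, time stands still between calls to the robot, and variables do not carry over. Pictures are saved under pics/ and viewed, at most 14 in all, crops included, and the job is handed in when it is done.

Besides the shell and the picture viewer there is one more tool, called after "Request:" as name([rows], argument=value, ...), one row to a line, values as JSON. carry_out: Moves the arm, as the interface text tells. Its arguments: {"type":"object","properties":{"rows":{"type":"array","items":{"type":"array","items":{"type":"array","items":{"type":"number"}}}},"claw":{"type":"number"}},"required":["rows"]}

```bash
ls; mkdir -p pics
python3 - <<'E'
from bench import robot, imaging, job, finder
import cv2
print(robot.get_state())
for n in ["top","side"]:
    p=imaging.capture(n); cv2.imwrite(f"pics/{n}0.png",p["pixels"][:,:,::-1]); print(n,p["K"].tolist(),p["world_to_cam"].tolist())
    for t in ["cap_a","pad_a","stop"]:
        for r in finder.outline_of(t,p): print(t,round(r["score"],2),[round(float(v),1) for v in r["extent"]],int(r["pixels"].sum()))
E
```

```text
pics
{'clock': 0.0, 'qpos': array([ 1.19680973,  0.53717011, -0.00444655,  1.53886233,  0.00261324,
        1.0672901 , -0.07120057]), 'joint_vel': array([ 0.00052192,  0.00084639, -0.00019774,  0.00019631,  0.00048202,
        0.00044239, -0.00056047]), 'tau': array([ 1.62514434e-04, -5.83414257e+01,  1.04868371e+00, -2.59105057e+01,
        1.23974826e-02,  9.58055898e-03, -1.24066466e-05]), 'eef_pos': array([ 196.75922815, -618.98004671,  303.01455741]), 'ee_rot': array([-8.39024143e-04,  9.88174929e-01,  1.53328297e-01, -1.98014504e-04]), 'force': array([ 0.41696366, -0.35414906,  0.39063963]), 'moment': array([ 0.00087444,  0.01079082, -0.03190355]), 'grasp_force': 0.0, 'opening': 85.04403578503833}
top [[389.0651903251506, 0.0, 254.0972139345001], [0.0, 389.0651903251506, 181.28836721547506], [0.0, 0.0, 1.0]] [[-0.029064675091640648, -0.9995772041999889, -0.0008108671601798576, 15.891517149422844], [-0.9854336645116266, 0.028789387257329945, -0.1676056801798051, 560.2666957383914], [0.16755816157085565, -0.004072348840851294, -0.9858537814838029, 863.9822566598302], [0.0, 0.0, 
[... 457 characters left out ...]
1.0]] [[0.71632063530065, -0.6976388077783595, -0.013595636213957742, -409.8462379849475], [-0.36577685577315444, -0.35883657461580104, -0.858745366507851, 227.55516244933094], [0.5942154821469885, 0.6201099955649705, -0.5122221726724003, 634.5117805675778], [0.0, 0.0, 0.0, 1.0]]
cap_a 0.78 [245.9, 226.2, 19.2, 52.0] 1059
cap_a 0.77 [307.8, 282.2, 30.4, 60.3] 1661
cap_a 0.7 [129.3, 174.0, 21.7, 27.2] 445
cap_a 0.36 [347.1, 222.4, 30.5, 20.5] 428
pad_a 0.83 [259.6, 182.9, 25.8, 16.5] 284
pad_a 0.71 [346.4, 223.6, 27.2, 21.9] 418
pad_a 0.7 [313.6, 207.0, 28.0, 16.6] 321
pad_a 0.69 [308.8, 282.4, 29.0, 59.9] 1653
pad_a 0.64 [284.8, 192.9, 23.9, 13.4] 258
stop 0.94 [238.4, 162.4, 29.5, 32.0] 600
```

Run:
```python
import cv2
cv2.imwrite("pics/top0b.png",cv2.resize(cv2.imread("pics/top0.png")[100:300,100:366],None,fx=3,fy=3,interpolation=cv2.INTER_CUBIC))
cv2.imwrite("pics/side0b.png",cv2.resize(cv2.imread("pics/side0.png")[120:320,90:356],None,fx=3,fy=3,interpolation=cv2.INTER_CUBIC))
```

```text
(no output)
```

View pics/top0b.png

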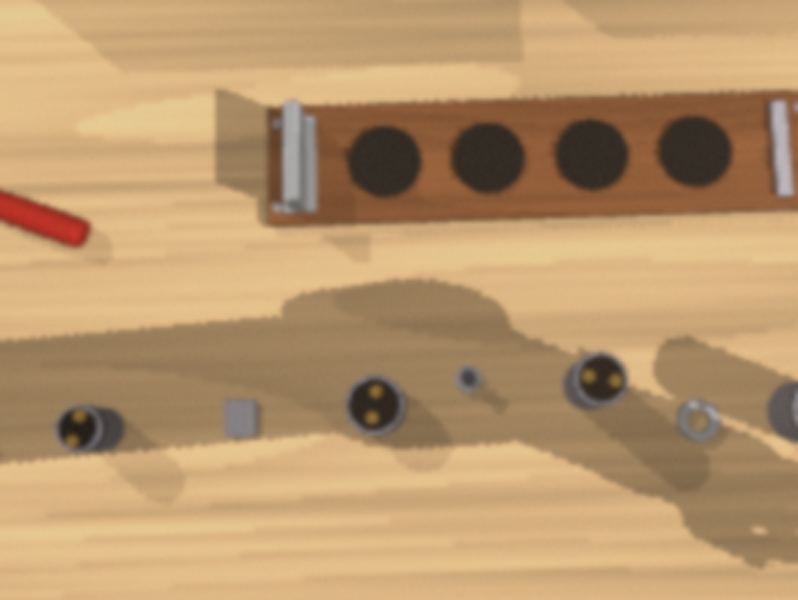

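View pics/side0b.png

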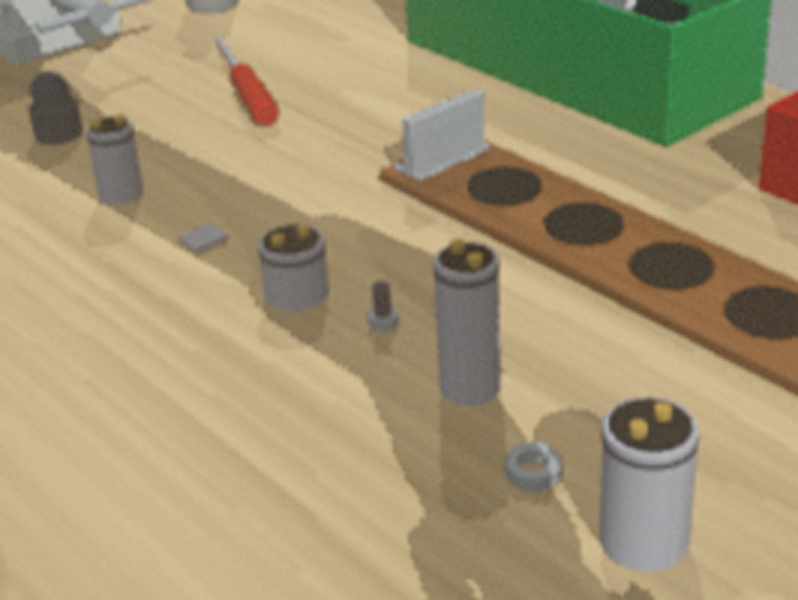

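The top view shows the stop at the board's left end (image x≈198). The pads follow at crop x 384, 487, 591 and 695. The caps from left to right are d (78,428), b (376,405), c (602,379), and a at the right crop edge. The side view shows the same order.

```bash
cat > h.py <<'E'
from bench import robot, imaging, job, finder
import cv2, numpy as np
H=dict(a=80,b=45,c=98,d=62); D=dict(a=50,b=46,c=40,d=36)
def back(p,uv,z):
    M=np.array(p["world_to_cam"]);R=M[:3,:3];t=M[:3,3];c=-R.T@t
    d=R.T@np.linalg.solve(p["K"],[uv[0],uv[1],1]); return (c+d*(z-c[2])/d[2])[:2]
def proj(p,X):
    M=np.array(p["world_to_cam"]);q=p["K"]@(M[:3,:3]@np.array(X)+M[:3,3]);return q[:2]/q[2]
def dark(p,thr=75,amin=100):
    im=p["pixels"]; im=cv2.resize(im,None,fx=3,fy=3,interpolation=cv2.INTER_CUBIC)
    m=(im.max(2)<thr).astype(np.uint8); cs,_=cv2.findContours(m,cv2.RETR_EXTERNAL,cv2.CHAIN_APPROX_NONE)
    out=[]
    for c in cs:
        if cv2.contourArea(c)>amin*9:
            h=cv2.convexHull(c); mo=cv2.moments(h); u=(np.array([mo["m10"],mo["m01"]])/mo["m00"]-1)/3
            out.append((u,mo["m00"]/9))
    return out
E
python3 - <<'E'
from h import *
for n in ["top","side"]:
    p=imaging.capture(n)
    for u,A in dark(p,75,60):
        print(n,u.round(1),round(A),"pad",back(p,u,16).round(1),{k:back(p,u,H[k]).round(1).tolist() for k in H})
    for r in finder.outline_of("stop",p)[:1]: print(back(p,r["extent"][:2],40))
E
```

```text
top [ 20.1 344. ] 1640 pad [207.8 539.9] {'a': [221.6, 502.9], 'b': [214.1, 523.1], 'c': [225.5, 492.6], 'd': [217.7, 513.3]}
top [125.6 242.3] 106 pad [428.5 307. ] {'a': [427.1, 286.1], 'b': [427.8, 297.5], 'c': [426.7, 280.2], 'd': [427.5, 292.0]}
top [ 73.6 236.7] 305 pad [445.3 430.4] {'a': [442.7, 401.0], 'b': [444.1, 417.0], 'c': [442.0, 392.7], 'd': [443.4, 409.2]}
top [375.5 236. ] 239 pad [ 426.1 -283.9] {'a': [424.9, -264.2], 'b': [425.6, -275.0], 'c': [424.5, -258.6], 'd': [425.2, -269.7]}
top [224.3 234.5] 201 pad [440.2  73.6] {'a': [437.9, 68.7], 'b': [439.2, 71.4], 'c': [437.3, 67.4], 'd': [438.6, 70.1]}
top [300.  225.8] 148 pad [ 455.4 -106.4] {'a': [452.1, -98.9], 'b': [453.9, -103.0], 'c': [451.2, -96.7], 'd': [453.0, -101.0]}
top [227.6 153.4] 411 pad [637.2  62.4] {'a': [621.4, 58.4], 'b': [630.1, 60.6], 'c': [617.0, 57.2], 'd': [625.9, 59.5]}
top [262.2 152.1] 401 pad [637.8 -22.6] {'a': [621.9, -20.9], 'b': [630.6, -21.8], 'c': [617.5, -20.4], 'd': [626.4, -21.4]}
top [296.7 151.1] 403 pad [ 638.  -107.4] {'a': [622.2, -99.8], 'b': [630.9, -103.9], 'c': [617.7
[... 1563 characters left out ...]
: [528.9, -189.8], 'd': [574.5, -154.6]}
side [284.  194.2] 242 pad [632.4 -25.1] {'a': [551.3, -98.5], 'b': [595.7, -58.4], 'c': [528.4, -119.2], 'd': [574.1, -77.9]}
side [257.7 181.7] 209 pad [631.8  59.2] {'a': [550.7, -25.1], 'b': [595.1, 21.0], 'c': [527.9, -48.8], 'd': [573.5, -1.4]}
side [ 13.1 173.7] 303 pad [234.8 525.2] {'a': [204.7, 381.1], 'b': [221.2, 459.9], 'c': [196.2, 340.6], 'd': [213.1, 421.6]}
side [310.3 122.4] 102 pad [1014.4  217. ] {'a': [884.2, 112.4], 'b': [955.4, 169.6], 'c': [847.6, 83.0], 'd': [920.8, 141.8]}
side [257.5 102.4] 128 pad [1035.4  473.8] {'a': [902.5, 336.3], 'b': [975.2, 411.5], 'c': [865.2, 297.7], 'd': [939.9, 375.0]}
[631.80526941 123.23626703]
```

Request:
carry_out([
  [[1.41, 2.9, 0, 0.07], [1.41, 2.9, 0, 0.07], [1.41, 2.9, 0, 0.07], [1.41, 2.9, 0, 0.07], [1.41, 2.9, 0, 0.07], [1.41, 2.9, 0, 0.07], [1.41, 2.9, 0, 0.07], [1.41, 2.9, 0, 0.07], [1.41, 2.9, 0, 0.07], [1.41, 2.9, 0, 0.07], [1.41, 2.9, 0, 0.07], [1.41, 2.9, 0, 0.07], [1.41, 2.9, 0, 0.07], [1.41, 2.9, 0, 0.07], [1.41, 2.9, 0, 0.07], [1.41, 2.9, 0, 0.07], [1.41, 2.9, 0, 0.07], [1.41, 2.9, 0, 0.07], [0, 0, 0, 0], [0, 0, 0, 0]],
], claw=1)

```text
clock: 2.27
eef_pos: [451.4, -95.8, 304.1]
ee_rot: [0.0, 0.707, 0.707, 0.0]
force: [-0.9, -1.2, 0.1]
opening: 85.7
grasp_force: 0.0
```

Run:
```python
from h import *
p=imaging.capture("wrist");cv2.imwrite("pics/w1.png",p["pixels"][:,:,::-1]);s=robot.get_state()
print(s["eef_pos"],s["ee_rot"],p["K"][0][0],np.linalg.inv(p["world_to_cam"]).round(2).tolist())
for u,A in dark(p,75,300): print(u.round(1),round(A),"c",back(p,u,98).round(1),"pad",back(p,u,16).round(1))
p=imaging.capture("side")
for r in finder.outline_of("cap_a",p): print(r["score"],r["extent"])
for k,x,y in [("a",425,-264),("b",439,71.4),("c",451.2,-96.7),("d",427.5,292)]: print(k,proj(p,[x,y,0]),proj(p,[x,y,H[k]]))
```

```text
[450.74063859 -97.36709711 303.90930125] [ 6.48023033e-05  7.07979574e-01  7.06232895e-01 -1.30091601e-04] 307.1279295072419 [[1.0, 0.0, 0.0, 451.61], [0.0, -0.96, -0.28, -24.19], [-0.0, 0.28, -0.96, 373.61], [0.0, 0.0, 0.0, 1.0]]
[239.3 290. ] 1424 c [ 431.9 -213.8] pad [ 426.  -270.2]
[260.2 319.4] 63169 c [ 453.6 -250.1] pad [ 454.2 -317.4]
[406.  235.7] 1693 c [ 596.  -152.2] pad [ 638.9 -190.3]
[259.4 180.7] 948 c [452.3 -96.8] pad [ 452.5 -118.4]
[415.4 170.8] 2028 c [595.6 -87.1] pad [ 638.5 -105.8]
[426.  97.] 2454 c [595.2 -22.2] pad [637.9 -21.6]
[436.7  19.7] 2244 c [594.5  37.2] pad [637.   55.5]
[246.5   6.6] 490 c [441.7  46.3] pad [438.8  67.2]
0.93 [244.9, 226.0, 18.6, 57.2]
0.6 [128.4, 174.6, 19.1, 28.6]
0.59 [308.5, 281.9, 34.4, 59.1]
0.56 [189.6, 209.4, 19.5, 32.9]
0.22 [237.8, 163.2, 25.7, 31.5]
a [304.89405389 298.97466161] [307.06025893 260.94125335]
b [189.51174219 217.22631274] [187.51729695 199.24383496]
c [247.22516368 248.4816496 ] [245.85711733 205.16495017]
d [131.33666269 184.18867088] [127.12967724 161.29650375]
```

View pics/w1.png

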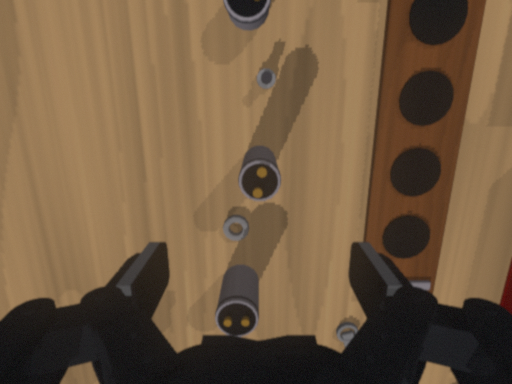

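The wrist view shows cap_c's top at (259,181) and the pads on the right at (406,236), (415,171), (426,97) and (437,20). Both agree with the top camera to 1–2 mm, so I'm descending on c.

Request:
carry_out([
  [[0.05, 0, -3.7, 0], [0, 0, -3.7, 0], [0, 0, -3.7, 0], [0, 0, -3.7, 0], [0, 0, -3.0, 0], [0, 0, -0.7, 0], [0, 0, 0, 0], [0, 0, 0, 0]],
])

```text
clock: 3.08
eef_pos: [451.7, -98.1, 119.8]
ee_rot: [0.0, 0.709, 0.706, 0.0]
force: [-0.2, -1.6, 1.3]
opening: 85.4
grasp_force: 0.0
```

Request:
carry_out([
  [[0, 0, 0, 0], [0, 0, 0, 0], [0, 0, 0, 0], [0, 0, 0, 0], [0, 0, 0, 0], [0, 0, 0, 0], [0, 0, 0, 0], [0, 0, 0, 0], [0, 0, 0, 0], [0, 0, 0, 0]],
], claw=-1)

```text
clock: 3.92
eef_pos: [452.0, -97.7, 120.1]
ee_rot: [0.001, 0.708, 0.706, 0.0]
force: [-1.6, -0.3, 9.8]
opening: 38.9
grasp_force: 59.1
```

Request:
carry_out([
  [[0, 0, 1, 0], [0, 0, 2.0, 0], [0, 0, 2, 0], [0, 0, 0, 0]],
])

```text
clock: 4.25
eef_pos: [452.9, -97.7, 172.2]
ee_rot: [0.002, 0.708, 0.706, 0.001]
force: [0.7, 0.6, -1.1]
opening: 38.5
grasp_force: 60.7
```

Run:
```python
from h import *
p=imaging.capture("side");cv2.imwrite("pics/s2.png",cv2.resize(p["pixels"][120:320,170:436,::-1],None,fx=2.5,fy=2.5,interpolation=2))
```

```text
(no output)
```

View pics/s2.png

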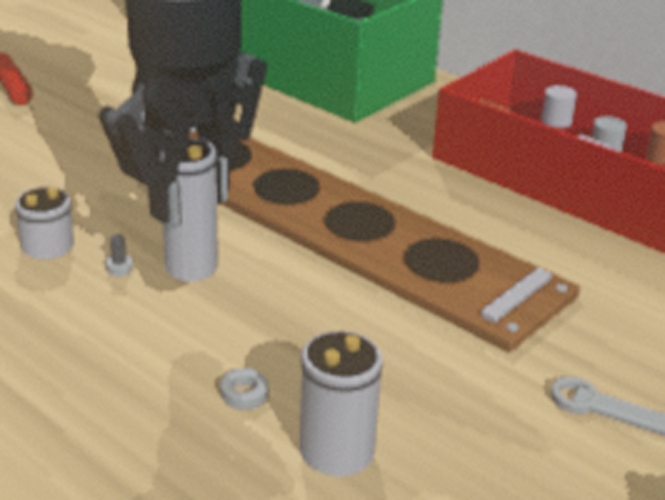

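c is held and lifted about 52 mm (side crop, 190,230). Moving it over pad 1.

Request:
carry_out([
  [[1, 0.8, 0.2, 0], [2.3, 2, 0.2, 0], [2.3, 2, 0.2, 0], [2.3, 2, 0.2, 0], [2.3, 2, 0.2, 0], [2.3, 2, 0.2, 0], [2.3, 2, 0, 0], [2.3, 2, 0, 0], [1.3, 1.1, 0, 0], [0, 0, 0, 0], [0, 0, 0, 0], [0, 0, 0, 0]],
])

```text
clock: 5.3
eef_pos: [634.3, 61.3, 179.7]
ee_rot: [-0.001, 0.708, 0.706, -0.001]
force: [-0.0, 0.6, -1.8]
opening: 39.0
grasp_force: 60.7
```

Run:
```python
from h import *
s=robot.get_state();print(s["eef_pos"],s["ee_rot"])
p=imaging.capture("wrist");cv2.imwrite("pics/w3.png",p["pixels"][:,:,::-1])
print(proj(p,[637,61.5,16]))
for u,A in dark(p,75,300): print(u.round(1),round(A),"pad",back(p,u,16).round(1))
p=imaging.capture("top");cv2.imwrite("pics/t3.png",p["pixels"][:,:,::-1])
```

```text
[634.32275162  61.31647771 179.65176054] [-5.55594024e-04  7.08157621e-01  7.06053118e-01 -1.21255688e-03]
[262.32279979 192.6061158 ]
[258.5 323.7] 53116 pad [633.7 -63.2]
[ 23.7 185.5] 1514 pad [448.3  67.5]
[265.  185.7] 3843 pad [639.1  67.2]
[279.1 130. ] 403 pad [649.5 110.4]
[491.5 145.5] 9055 pad [810.4  98.7]
[473.8 102. ] 530 pad [790.7 130.4]
```

View pics/w3.png

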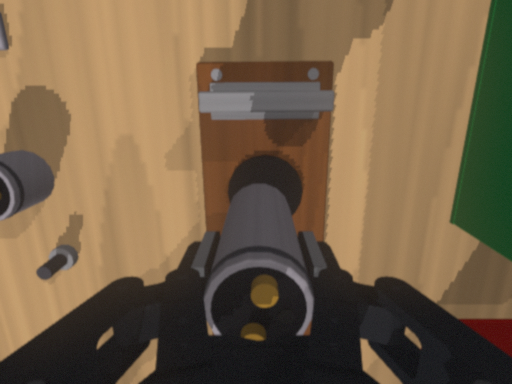

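The wrist view shows c held centrally. The pad 1 edges are at about 229 and 303 px, so its centre is at x≈639. Shifting +4 mm and lowering.

Request:
carry_out([
  [[0.4, 0.03, -1.0, 0], [0, 0, -1.5, 0], [0, 0, -1.0, 0], [0, 0, -0.4, 0], [0, 0, -0.2, 0], [0, 0, -0.1, 0], [0, 0, 0, 0], [0, 0, 0, 0]],
])

```text
clock: 6.07
eef_pos: [639.5, 62.0, 139.3]
ee_rot: [0.0, 0.708, 0.706, 0.0]
force: [-0.5, -0.3, -1.5]
opening: 38.5
grasp_force: 60.8
```

Request:
carry_out([
  [[-0.05, 0, -0.1, 0], [0, 0, -0.1, 0], [0, 0, 0, 0], [0, 0, 0, 0]],
])

```text
clock: 6.4
eef_pos: [638.7, 61.8, 137.0]
ee_rot: [0.0, 0.708, 0.706, 0.0]
force: [0.3, -0.3, -0.1]
opening: 38.8
grasp_force: 60.8
```

Request:
carry_out([
  [[0, 0, -0.1, 0], [0, 0, 0, 0], [0, 0, 0, 0]],
])

```text
clock: 6.65
eef_pos: [638.9, 61.9, 136.2]
ee_rot: [0.0, 0.708, 0.706, 0.0]
force: [-0.4, -0.5, 2.1]
opening: 38.8
grasp_force: 61.0
```

Request:
carry_out([
  [[0, 0, -0.03, 0], [0, 0, 0, 0], [0, 0, 0, 0], [0, 0, 0, 0], [0, 0, 0, 0], [0, 0, 0, 0], [0, 0, 0, 0], [0, 0, 0, 0], [0, 0, 0, 0]],
], claw=1)

```text
clock: 7.4
eef_pos: [638.7, 61.8, 135.6]
ee_rot: [0.0, 0.708, 0.706, -0.0]
force: [0.6, -0.5, -0.2]
opening: 85.2
grasp_force: 0.0
```

Request:
carry_out([
  [[0, 0, 2, 0], [0, 0, 3, 0], [0, 0, 4, 0], [0, 0, 4, 0], [0, 0, 3.8, 0], [0, 0, 0, 0]],
])

```text
clock: 7.9
eef_pos: [642.2, 63.0, 312.4]
ee_rot: [0.004, 0.708, 0.706, 0.005]
force: [1.1, 0.7, 0.6]
opening: 85.6
grasp_force: 0.0
```

Request:
carry_out([
  [[-1.52, -2.33, 0, 0], [-1.52, -2.33, 0, 0], [-1.52, -2.33, 0, 0], [-1.52, -2.33, 0, 0], [-1.52, -2.33, 0, 0], [-1.52, -2.33, 0, 0], [-1.52, -2.33, 0, 0], [-1.52, -2.33, 0, 0], [-1.52, -2.33, 0, 0], [-1.52, -2.33, 0, 0], [-1.52, -2.33, 0, 0], [-1.52, -2.33, 0, 0], [-1.52, -2.33, 0, 0], [-1.52, -2.33, 0, 0], [0, 0, 0, 0], [0, 0, 0, 0]],
])

```text
clock: 9.23
eef_pos: [425.0, -265.7, 303.4]
ee_rot: [0.0, 0.709, 0.705, -0.0]
force: [0.1, 0.9, 0.2]
opening: 86.0
grasp_force: 0.0
```

Run:
```python
from h import *
s=robot.get_state();print(s["eef_pos"],s["ee_rot"])
p=imaging.capture("top");cv2.imwrite("pics/t4.png",cv2.resize(p["pixels"][110:290,150:390,::-1],None,fx=3,fy=3,interpolation=2))
for u,A in dark(p,75,60):
  if 140<u[1]<260: print(u.round(1),round(A),{z:back(p,u,z).round(1).tolist() for z in (16,80,114)})
p=imaging.capture("wrist");cv2.imwrite("pics/w4.png",p["pixels"][:,:,::-1])
for u,A in dark(p,75,300): print(u.round(1),round(A),"a",back(p,u,80).round(1),"pad",back(p,u,16).round(1))
```

```text
[ 424.96743696 -265.69405365  303.4419483 ] [ 3.69762772e-05  7.09416458e-01  7.04789488e-01 -2.54189370e-04]
[ 73.5 236.3] 264 {16: [446.3, 430.7], 80: [443.6, 401.2], 114: [442.2, 385.6]}
[224.3 234.5] 166 {16: [440.2, 73.7], 80: [437.9, 68.9], 114: [436.8, 66.3]}
[375.5 236. ] 238 {16: [426.2, -284.0], 80: [425.0, -264.3], 114: [424.3, -253.7]}
[465.1 248.3] 14913 {16: [391.4, -492.3], 80: [392.5, -458.2], 114: [393.1, -440.1]}
[228.  155.5] 368 {16: [631.7, 61.6], 80: [616.3, 57.5], 114: [608.1, 55.4]}
[262.2 152.1] 403 {16: [637.9, -22.6], 80: [622.1, -20.9], 114: [613.6, -19.9]}
[296.7 151.1] 403 {16: [638.0, -107.4], 80: [622.2, -99.8], 114: [613.8, -95.7]}
[331.1 149.9] 402 {16: [638.4, -192.1], 80: [622.5, -178.6], 114: [614.1, -171.5]}
[224.5 142.4] 118 {16: [665.2, 69.6], 80: [647.5, 65.0], 114: [638.1, 62.6]}
[257.1 320.7] 61849 a [ 424.  -434.7] pad [ 423.4 -487.5]
[258.8 175.1] 1470 a [ 426.3 -264.2] pad [ 426.3 -279.8]
[449.5  96.8] 2596 a [ 600.4 -191.1] pad [ 638.4 -190.8]
[461.5  20.1] 2326 a [ 599.8 -128.5] pad [ 637.6 -114.5]
[404.2  80.5] 553 a [ 557.3 -177. ] pad [ 585.8 -173.6]
```

View pics/t4.png

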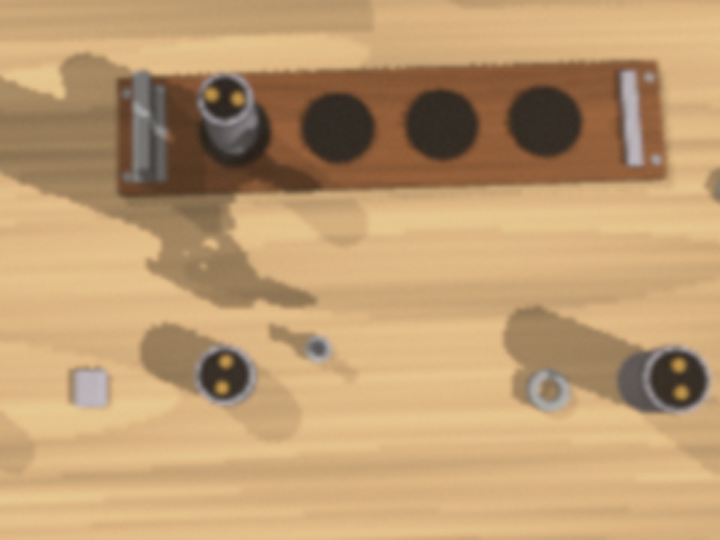

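View pics/w4.png

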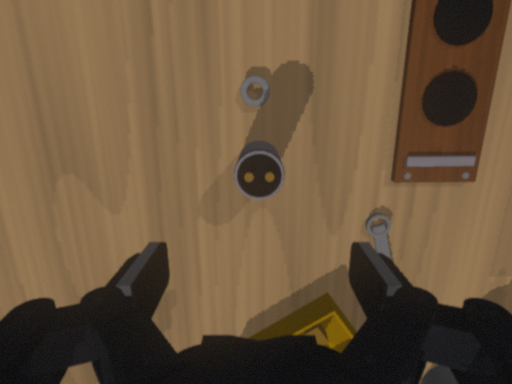

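c stands on pad 1 (top view centre 638, 62.5). a is at (425.6, -264.2); descending on it.

Request:
carry_out([
  [[0.06, 0.13, -4, 0], [0, 0, -4, 0], [0, 0, -4, 0], [0, 0, -4, 0], [0, 0, -3.2, 0], [0, 0, -0.7, 0], [0, 0, 0, 0], [0, 0, 0, 0]],
])

```text
clock: 10.0
eef_pos: [427.8, -262.5, 105.6]
ee_rot: [0.0, 0.708, 0.707, 0.0]
force: [0.1, -0.7, 0.1]
opening: 85.2
grasp_force: 0.0
```

Request:
carry_out([
  [[0, 0, 0, 0], [0, 0, 0, 0], [0, 0, 0, 0], [0, 0, 0, 0], [0, 0, 0, 0], [0, 0, 0, 0], [0, 0, 0, 0], [0, 0, 0, 0], [0, 0, 0, 0], [0, 0, 0, 0]],
], claw=-1)

```text
clock: 10.83
eef_pos: [427.2, -263.6, 106.3]
ee_rot: [0.001, 0.708, 0.706, 0.0]
force: [-3.0, 1.2, 10.3]
opening: 48.8
grasp_force: 60.5
```

Request:
carry_out([
  [[0, 0, 1, 0], [0, 0, 2.0, 0], [0, 0, 2, 0], [0, 0, 1, 0], [0, 0, 0, 0]],
])

```text
clock: 11.25
eef_pos: [427.7, -263.8, 167.1]
ee_rot: [0.002, 0.708, 0.706, 0.001]
force: [0.4, -0.2, -3.2]
opening: 48.8
grasp_force: 62.5
```

Request:
carry_out([
  [[1.05, 1.2, 0.2, 0], [2.1, 2.42, 0.2, 0], [2.1, 2.42, 0, 0], [2.1, 2.42, 0, 0], [2.1, 2.42, 0, 0], [2.1, 2.42, 0, 0], [2.1, 2.42, 0, 0], [2.1, 2.42, 0, 0], [2.1, 2.42, 0, 0], [2.1, 2.42, 0, 0], [1.05, 1.2, 0, 0], [0, 0, 0, 0], [0, 0, 0, 0], [0, 0, 0, 0]],
])

```text
clock: 12.42
eef_pos: [635.4, -22.5, 167.5]
ee_rot: [-0.0, 0.708, 0.706, -0.001]
force: [-0.1, -0.2, -2.0]
opening: 49.1
grasp_force: 62.7
```

Request:
carry_out([
  [[0, 0, 0, 0], [0, 0, 0, 0]],
])

```text
clock: 12.58
eef_pos: [635.8, -22.9, 168.3]
ee_rot: [-0.0, 0.709, 0.705, -0.001]
force: [-0.3, 0.1, -1.5]
opening: 48.8
grasp_force: 62.7
```

Request:
carry_out([
  [[0.25, 0.05, -1.0, 0], [0, 0, -1.5, 0], [0, 0, -1.0, 0], [0, 0, -0.5, 0], [0, 0, -0.2, 0], [0, 0, -0.1, 0], [0, 0, 0, 0], [0, 0, 0, 0]],
])

```text
clock: 13.25
eef_pos: [639.4, -20.7, 126.0]
ee_rot: [0.0, 0.708, 0.706, 0.0]
force: [-0.2, -0.2, -3.0]
opening: 49.4
grasp_force: 62.7
```

Request:
carry_out([
  [[0, 0, -0.1, 0], [0, 0, 0, 0], [0, 0, 0, 0]],
])

```text
clock: 13.5
eef_pos: [639.1, -20.7, 124.9]
ee_rot: [0.0, 0.708, 0.706, 0.0]
force: [0.1, -0.4, -2.6]
opening: 48.4
grasp_force: 62.7
```

Request:
carry_out([
  [[-0.08, -0.13, -0.1, 0], [0, 0, -0.1, 0], [0, 0, 0, 0], [0, 0, 0, 0]],
])

```text
clock: 13.83
eef_pos: [638.1, -22.1, 122.5]
ee_rot: [-0.0, 0.708, 0.706, -0.0]
force: [0.2, -0.7, -2.6]
opening: 48.9
grasp_force: 62.9
```

Request:
carry_out([
  [[0, 0, -0.06, 0], [0, 0, 0, 0], [0, 0, 0, 0]],
])

```text
clock: 14.08
eef_pos: [638.2, -22.1, 122.5]
ee_rot: [0.0, 0.708, 0.706, -0.0]
force: [-2.8, -0.8, 5.2]
opening: 48.6
grasp_force: 62.9
```

Request:
carry_out([
  [[0, 0, 0, 0], [0, 0, 0, 0], [0, 0, 0, 0], [0, 0, 0, 0], [0, 0, 0, 0], [0, 0, 0, 0], [0, 0, 0, 0], [0, 0, 0, 0], [0, 0, 0, 0]],
], claw=1)

```text
clock: 14.83
eef_pos: [638.2, -22.0, 122.0]
ee_rot: [0.0, 0.708, 0.706, 0.0]
force: [0.5, 1.0, -0.0]
opening: 85.3
grasp_force: 0.0
```

Request:
carry_out([
  [[0, 0, 2, 0], [0, 0, 4, 0], [0, 0, 4, 0], [0, 0, 4, 0], [0, 0, 4, 0], [0, 0, 0, 0], [-1.92, 2.85, 0, 0], [-1.92, 2.85, 0, 0], [-1.92, 2.85, 0, 0], [-1.92, 2.85, 0, 0], [-1.92, 2.85, 0, 0], [-1.92, 2.85, 0, 0], [-1.92, 2.85, 0, 0], [-1.92, 2.85, 0, 0], [-1.92, 2.85, 0, 0], [-1.92, 2.85, 0, 0], [-1.92, 2.85, 0, 0], [0, 0, 0, 0], [0, 0, 0, 0]],
])

```text
clock: 16.42
eef_pos: [425.6, 293.4, 302.1]
ee_rot: [-0.0, 0.706, 0.708, 0.0]
force: [0.2, -1.1, -0.1]
opening: 85.3
grasp_force: 0.0
```

```bash
cat > look.py <<'E'
from h import *
import sys
k=sys.argv[1]; s=robot.get_state();print(s["eef_pos"],s["ee_rot"])
p=imaging.capture("top");cv2.imwrite(f"pics/t_{k}.png",cv2.resize(p["pixels"][110:290,100:360,::-1],None,fx=3,fy=3,interpolation=2))
for u,A in dark(p,75,60):
  if 130<u[1]<260: print(u.round(1),round(A),{z:back(p,u,z).round(1).tolist() for z in (16,45,62,61,78,96,114)})
p=imaging.capture("wrist");cv2.imwrite(f"pics/w_{k}.png",p["pixels"][:,:,::-1])
for u,A in dark(p,75,300): print(u.round(1),round(A),k,back(p,u,H[k]).round(1))
E
python3 look.py d
```

```text
[425.56885749 293.4124179  302.07730469] [-2.55269970e-04  7.06417116e-01  7.07795682e-01  2.55936709e-04]
[224.3 234.4] 171 {16: [440.2, 73.7], 45: [439.2, 71.5], 62: [438.6, 70.2], 61: [438.6, 70.3], 78: [438.0, 69.0], 96: [437.4, 67.6], 114: [436.8, 66.3]}
[ 70.2 242.3] 3826 {16: [432.4, 437.8], 45: [431.6, 424.2], 62: [431.2, 416.3], 61: [431.2, 416.8], 78: [430.8, 408.8], 96: [430.3, 400.4], 114: [429.8, 392.0]}
[228.2 154.6] 375 {16: [634.1, 61.0], 45: [627.1, 59.2], 62: [622.9, 58.2], 61: [623.2, 58.3], 78: [619.0, 57.2], 96: [614.6, 56.1], 114: [610.3, 55.0]}
[296.8 151.1] 414 {16: [638.0, -107.5], 45: [630.9, -104.0], 62: [626.6, -102.0], 61: [626.9, -102.1], 78: [622.7, -100.1], 96: [618.2, -97.9], 114: [613.8, -95.8]}
[331.1 149.9] 411 {16: [638.4, -192.0], 45: [631.2, -185.9], 62: [627.0, -182.4], 61: [627.3, -182.6], 78: [623.0, -179.0], 96: [618.6, -175.2], 114: [614.1, -171.4]}
[224.5 142.3] 123 {16: [665.4, 69.5], 45: [657.3, 67.5], 62: [652.6, 66.3], 61: [652.9, 66.3], 78: [648.2, 65.1], 96: [643.2, 63.8], 114: [638.2, 62.5]}
[263.  143.8] 231 {16: [658.9, -25.2], 45: [651.1, -24.3], 62: [646.5, -23.8], 61: [646.8, -23.9], 78: [642.2, -23.3], 96: [637.3, -22.8], 114: [632.5, -22.2]}
[268.2 315. ] 820 d [438.3 115.7]
[256.1 318.3] 65337 d [423.9 111. ]
[259.7 170.7] 602 d [428.  292.3]
[276.7  32.1] 1526 d [443.4 421.7]
[30.2 25.5] 1094 d [219.7 427.2]
```

View pics/w_d.png

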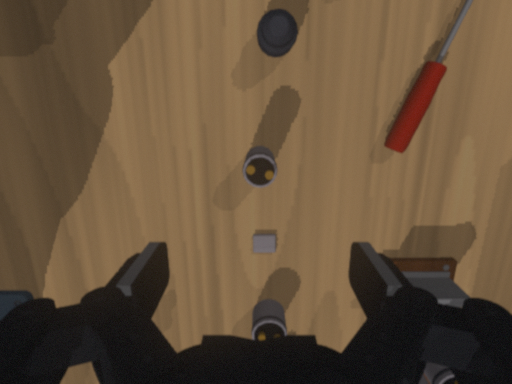

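a stands on pad 2 (637, -22.8). The wrist view shows d's top at (260,171), giving (427.8, 292.2).

Request:
carry_out([
  [[0.2, -0.1, -4, 0], [0, 0, -4, 0], [0, 0, -4, 0], [0, 0, -4, 0], [0, 0, -4, 0], [0, 0, -0.9, 0], [0, 0, 0, 0], [0, 0, 0, 0]],
])

```text
clock: 17.18
eef_pos: [430.0, 290.3, 94.0]
ee_rot: [0.0, 0.709, 0.706, 0.0]
force: [0.4, 0.5, -0.1]
opening: 85.1
grasp_force: 0.0
```

Request:
carry_out([
  [[0, 0, 0, 0], [0, 0, 0, 0], [0, 0, 0, 0], [0, 0, 0, 0], [0, 0, 0, 0], [0, 0, 0, 0], [0, 0, 0, 0], [0, 0, 0, 0], [0, 0, 0, 0], [0, 0, 0, 0]],
], claw=-1)

```text
clock: 18.02
eef_pos: [429.6, 290.8, 94.4]
ee_rot: [0.0, 0.708, 0.706, 0.001]
force: [-2.0, -1.8, 10.2]
opening: 34.8
grasp_force: 58.9
```

Request:
carry_out([
  [[0, 0, 1, 0], [0, 0, 2.0, 0], [0, 0, 3, 0], [0, 0, 3, 0], [0, 0, 3, 0], [0, 0, 3, 0], [0, 0, 3, 0], [0, 0, 0, 0]],
])

```text
clock: 18.68
eef_pos: [430.8, 292.4, 279.2]
ee_rot: [0.001, 0.708, 0.706, 0.005]
force: [1.6, 2.0, -1.4]
opening: 34.6
grasp_force: 59.9
```

Request:
carry_out([
  [[0.8, -1.54, 0, 0], [1.6, -3.08, 0, 0], [1.6, -3.08, 0, 0], [1.6, -3.08, 0, 0], [1.6, -3.08, 0, 0], [1.6, -3.08, 0, 0], [1.6, -3.08, 0, 0], [1.6, -3.08, 0, 0], [1.6, -3.08, 0, 0], [1.6, -3.08, 0, 0], [1.6, -3.08, 0, 0], [1.6, -3.08, 0, 0], [1.6, -3.08, 0, 0], [0.8, -1.54, 0, 0], [0, 0, 0, 0], [0, 0, 0, 0], [0, 0, 0, 0], [0, 0, 0, 0]],
])

```text
clock: 20.18
eef_pos: [636.5, -108.1, 273.0]
ee_rot: [-0.001, 0.707, 0.707, 0.0]
force: [0.4, 0.4, -1.9]
opening: 34.6
grasp_force: 60.0
```

Request:
carry_out([
  [[0.17, 0, -3.0, 0], [0, 0, -3.5, 0], [0, 0, -3.5, 0], [0, 0, -3.5, 0], [0, 0, -1.7, 0], [0, 0, -0.5, 0], [0, 0, -0.2, 0], [0, 0, 0, 0], [0, 0, 0, 0], [0, 0, 0, 0]],
])

```text
clock: 21.02
eef_pos: [639.9, -109.9, 115.9]
ee_rot: [0.001, 0.708, 0.706, 0.001]
force: [-0.3, -0.3, -1.7]
opening: 34.6
grasp_force: 60.0
```

Request:
carry_out([
  [[-0.15, 0.15, -0.2, 0], [0, 0, -0.1, 0], [0, 0, -0.1, 0], [0, 0, 0, 0], [0, 0, 0, 0], [0, 0, 0, 0]],
])

```text
clock: 21.52
eef_pos: [637.3, -108.3, 110.5]
ee_rot: [0.0, 0.708, 0.706, 0.0]
force: [-3.3, 0.3, 5.9]
opening: 35.0
grasp_force: 60.3
```

Request:
carry_out([
  [[0, 0, -0.05, 0], [0, 0, 0, 0], [0, 0, 0, 0]],
])

```text
clock: 21.77
eef_pos: [637.3, -108.3, 110.5]
ee_rot: [0.0, 0.708, 0.706, -0.0]
force: [-4.0, -0.1, 9.3]
opening: 34.8
grasp_force: 60.6
```

Request:
carry_out([
  [[0, 0, -0.05, 0], [0, 0, 0, 0], [0, 0, 0, 0]],
])

```text
clock: 22.02
eef_pos: [637.4, -108.4, 110.4]
ee_rot: [0.0, 0.708, 0.706, -0.0]
force: [-5.5, 0.4, 12.7]
opening: 35.0
grasp_force: 61.0
```

Request:
carry_out([
  [[0, 0, 0.08, 0], [0, 0, 0, 0], [0, 0, 0, 0], [0, 0, 0, 0], [0, 0, 0, 0], [0, 0, 0, 0], [0, 0, 0, 0], [0, 0, 0, 0], [0, 0, 0, 0]],
], claw=1)

```text
clock: 22.77
eef_pos: [637.2, -108.4, 109.8]
ee_rot: [-0.0, 0.708, 0.706, -0.0]
force: [0.8, 0.3, 0.3]
opening: 85.4
grasp_force: 0.0
```

Request:
carry_out([
  [[0, 0, 2, 0], [0, 0, 4, 0], [0, 0, 4, 0], [0, 0, 4, 0], [0, 0, 4, 0], [0, 0, 0, 0], [-2.48, 2.25, 0, 0], [-2.48, 2.25, 0, 0], [-2.48, 2.25, 0, 0], [-2.48, 2.25, 0, 0], [-2.48, 2.25, 0, 0], [-2.48, 2.25, 0, 0], [-2.48, 2.25, 0, 0], [-2.48, 2.25, 0, 0], [0, 0, 0, 0], [0, 0, 0, 0], [0, 0, 0, 0]],
])

```text
clock: 24.18
eef_pos: [439.3, 71.2, 290.0]
ee_rot: [0.0, 0.708, 0.706, 0.0]
force: [0.1, -0.2, 0.1]
opening: 85.8
grasp_force: 0.0
```

```bash
python3 look.py b
```

```text
[439.33849818  71.20679819 289.96486077] [4.42326259e-04 7.08184525e-01 7.06027208e-01 2.53525698e-04]
[ 74.8 235.9] 214 {16: [447.0, 427.8], 45: [445.8, 414.5], 62: [445.1, 406.8], 61: [445.1, 407.2], 78: [444.4, 399.5], 96: [443.6, 391.3], 114: [442.9, 383.0]}
[141.2 236.5] 499 {16: [441.0, 270.3], 45: [439.9, 262.0], 62: [439.3, 257.1], 61: [439.4, 257.4], 78: [438.8, 252.5], 96: [438.1, 247.4], 114: [437.5, 242.2]}
[208.9 187.9] 180 {16: [552.7, 109.2], 45: [548.2, 105.9], 62: [545.6, 104.0], 61: [545.7, 104.1], 78: [543.1, 102.1], 96: [540.3, 100.1], 114: [537.5, 98.0]}
[228.2 154.8] 343 {16: [633.6, 60.9], 45: [626.6, 59.1], 62: [622.5, 58.0], 61: [622.7, 58.1], 78: [618.6, 57.0], 96: [614.2, 55.9], 114: [609.8, 54.8]}
[295.9 152.4] 325 {16: [634.6, -105.3], 45: [627.5, -101.9], 62: [623.4, -99.9], 61: [623.6, -100.1], 78: [619.5, -98.1], 96: [615.1, -96.0], 114: [610.7, -93.9]}
[331.2 150. ] 383 {16: [638.3, -192.1], 45: [631.2, -186.0], 62: [626.9, -182.4], 61: [627.2, -182.6], 78: [623.0, -179.1], 96: [618.5, -175.3], 114: [614.0, -171.5]}
[263.  143.9] 216 {16: [658.7, -25.3], 45: [650.9, -24.4], 62: [646.3, -23.9], 61: [646.6, -23.9], 78: [642.0, -23.4], 96: [637.1, -22.8], 114: [632.3, -22.3]}
[224.5 142.4] 109 {16: [665.2, 69.6], 45: [657.2, 67.5], 62: [652.5, 66.3], 61: [652.8, 66.4], 78: [648.0, 65.1], 96: [643.1, 63.9], 114: [638.1, 62.6]}
[462.2 274.6] 1382 b [676.1 -53.9]
[  5.  272.8] 426 b [145.1 -50.2]
[494.6 196.9] 1120 b [693.3  40.8]
[258.7 169.7] 1054 b [440.   71.4]
[301.3 269.9] 103125 b [488.8 -47.3]
[443.9  97.1] 2215 b [621.5 143.7]
```

View pics/w_b.png

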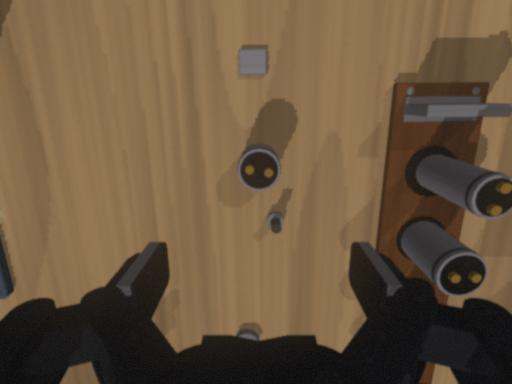

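b is at (439.6, 71.4), straight ahead in the wrist view at (259,170), and the bolt at (276,222) is clear of the fingers.

Request:
carry_out([
  [[0, 0, -4, 0], [0, 0, -4, 0], [0, 0, -4, 0], [0, 0, -4, 0], [0, 0, -3.5, 0], [0, 0, -1, 0], [0, 0, 0, 0], [0, 0, 0, 0], [0, 0, 0, 0]],
])

```text
clock: 25.03
eef_pos: [440.3, 71.7, 86.4]
ee_rot: [0.001, 0.708, 0.706, 0.001]
force: [0.8, -1.0, -0.6]
opening: 85.4
grasp_force: 0.0
```

Request:
carry_out([
  [[0, 0, -0.4, 0], [0, 0, 0, 0], [0, 0, 0, 0]],
])

```text
clock: 25.28
eef_pos: [439.4, 71.5, 81.7]
ee_rot: [0.001, 0.708, 0.706, 0.001]
force: [-0.3, -0.1, 0.0]
opening: 84.9
grasp_force: 0.0
```

Request:
carry_out([
  [[0, 0, 0, 0], [0, 0, 0, 0], [0, 0, 0, 0], [0, 0, 0, 0], [0, 0, 0, 0], [0, 0, 0, 0], [0, 0, 0, 0], [0, 0, 0, 0], [0, 0, 0, 0], [0, 0, 0, 0]],
], claw=-1)

```text
clock: 26.12
eef_pos: [439.0, 71.6, 81.2]
ee_rot: [0.0, 0.708, 0.706, 0.0]
force: [-1.3, -0.6, 8.2]
opening: 45.0
grasp_force: 60.3
```

Request:
carry_out([
  [[0, 0, 1, 0], [0, 0, 2.0, 0], [0, 0, 3, 0], [0, 0, 3, 0], [0, 0, 3, 0], [0, 0, 3, 0], [0, 0, 3, 0], [0, 0, 0, 0]],
])

```text
clock: 26.78
eef_pos: [441.1, 72.3, 266.1]
ee_rot: [0.003, 0.708, 0.706, 0.003]
force: [1.9, 0.3, -1.2]
opening: 45.0
grasp_force: 61.5
```

Request:
carry_out([
  [[1, -1.32, 0, 0], [1.99, -2.63, 0, 0], [1.99, -2.63, 0, 0], [1.99, -2.63, 0, 0], [1.99, -2.63, 0, 0], [1.99, -2.63, 0, 0], [1.99, -2.63, 0, 0], [1.99, -2.63, 0, 0], [1.99, -2.63, 0, 0], [1.99, -2.63, 0, 0], [1, -1.32, 0, 0], [0, 0, 0, 0], [0, 0, 0, 0], [0, 0, 0, 0], [0, 0, 0, 0]],
])

```text
clock: 28.03
eef_pos: [637.3, -189.9, 260.6]
ee_rot: [-0.001, 0.707, 0.707, -0.0]
force: [0.5, -0.1, -1.7]
opening: 44.7
grasp_force: 61.6
```

Request:
carry_out([
  [[0, 0, -3.0, 0], [0, 0, -3.5, 0], [0, 0, -3.5, 0], [0, 0, -3.5, 0], [0, 0, -1.7, 0], [0, 0, -0.5, 0], [0, 0, -0.2, 0], [0, 0, 0, 0], [0, 0, 0, 0], [0, 0, 0, 0]],
])

```text
clock: 28.87
eef_pos: [639.1, -191.7, 103.8]
ee_rot: [0.001, 0.708, 0.706, 0.001]
force: [0.5, 0.7, -0.7]
opening: 45.2
grasp_force: 61.6
```

Request:
carry_out([
  [[-0.05, 0, -0.3, 0], [0, 0, -0.1, 0], [0, 0, -0.1, 0], [0, 0, 0, 0], [0, 0, 0, 0], [0, 0, 0, 0]],
])

```text
clock: 29.37
eef_pos: [637.5, -191.7, 97.4]
ee_rot: [0.0, 0.708, 0.706, -0.0]
force: [-2.9, -0.2, 6.0]
opening: 44.7
grasp_force: 62.0
```

Request:
carry_out([
  [[0, 0, -0.05, 0], [0, 0, 0, 0], [0, 0, 0, 0]],
])

```text
clock: 29.62
eef_pos: [637.5, -191.7, 97.3]
ee_rot: [0.0, 0.708, 0.706, -0.0]
force: [-4.2, 1.0, 9.9]
opening: 44.8
grasp_force: 62.4
```

Contact with the pad. Releasing, then backing off up and away.

Request:
carry_out([
  [[0, 0, 0, 0], [0, 0, 0, 0], [0, 0, 0, 0], [0, 0, 0, 0], [0, 0, 0, 0], [0, 0, 0, 0], [0, 0, 0, 0], [0, 0, 0, 0], [0, 0, 0, 0]],
], claw=1)

```text
clock: 30.37
eef_pos: [637.4, -191.6, 96.3]
ee_rot: [0.0, 0.708, 0.706, -0.0]
force: [-0.6, -0.1, -0.2]
opening: 85.2
grasp_force: 0.0
```

Request:
carry_out([
  [[0, 0, 2, 0], [0, 0, 4, 0], [0, 0, 4, 0], [0, 0, 4, 0], [0, 0, 4, 0], [0, 0, 2, 0], [-2, -2, 0, 0], [-2, -2.5, 0, 0], [-2, -2.5, 0, 0], [-2, -2.5, 0, 0], [-2, -2.5, 0, 0], [-2, -2.5, 0, 0], [0, 0, 0, 0], [0, 0, 0, 0], [0, 0, 0, 0]],
])

```text
clock: 31.62
eef_pos: [517.8, -336.0, 296.4]
ee_rot: [0.0, 0.708, 0.706, 0.0]
force: [0.1, -0.4, 0.1]
opening: 85.5
grasp_force: 0.0
```

```bash
python3 look.py b | head -20
python3 - <<'E'
from h import *
a=cv2.imread("pics/t_b.png"); p=imaging.capture("side"); b=cv2.resize(p["pixels"][100:300,200:400,::-1],None,fx=2.7,fy=2.7,interpolation=2)
cv2.imwrite("pics/fs.png",b)
E
```

```text
[ 517.75196878 -336.01501859  296.40659909] [2.64289793e-05 7.08102662e-01 7.06109386e-01 3.91301290e-04]
[ 73.3 236.3] 275 {16: [446.2, 431.1], 45: [445.0, 417.8], 62: [444.3, 410.0], 61: [444.3, 410.4], 78: [443.6, 402.6], 96: [442.9, 394.3], 114: [442.1, 386.0]}
[  4.2 208.7] 85 {16: [516.6, 599.9], 45: [513.2, 581.3], 62: [511.2, 570.4], 61: [511.3, 571.0], 78: [509.3, 560.1], 96: [507.2, 548.6], 114: [505.1, 537.0]}
[262.1 155.4] 306 {16: [629.6, -22.2], 45: [622.7, -21.4], 62: [618.6, -20.9], 61: [618.9, -20.9], 78: [614.8, -20.5], 96: [610.5, -20.0], 114: [606.2, -19.5]}
[228.4 154.7] 386 {16: [633.8, 60.4], 45: [626.8, 58.6], 62: [622.7, 57.6], 61: [622.9, 57.6], 78: [618.8, 56.6], 96: [614.4, 55.5], 114: [610.0, 54.4]}
[296.3 152. ] 376 {16: [635.7, -106.4], 45: [628.6, -102.9], 62: [624.4, -100.9], 61: [624.7, -101.1], 78: [620.5, -99.0], 96: [616.1, -96.9], 114: [611.7, -94.8]}
[328.8 152. ] 279 {16: [633.3, -186.1], 45: [626.2, -180.2], 62: [622.1, -176.7], 61: [622.3, -176.9], 78: [618.2, -173.5], 96: [613.9, -169.8], 114: [609.5, -166.1]}
[334.8 146.1] 165 {16: [647.9, -201.8], 45: [640.4, -195.4], 62: [636.0, -191.6], 61: [636.3, -191.9], 78: [631.9, -188.1], 96: [627.2, -184.1], 114: [622.6, -180.2]}
[224.7 142.1] 133 {16: [666.0, 68.9], 45: [658.0, 66.9], 62: [653.3, 65.7], 61: [653.5, 65.8], 78: [648.8, 64.6], 96: [643.8, 63.3], 114: [638.8, 62.0]}
[263.1 143.8] 264 {16: [658.9, -25.5], 45: [651.1, -24.6], 62: [646.5, -24.1], 61: [646.8, -24.1], 78: [642.2, -23.6], 96: [637.3, -23.1], 114: [632.4, -22.5]}
[473.4 164.9] 6806 {16: [590.8, -536.6], 45: [585.1, -519.8], 62: [581.7, -509.9], 61: [581.9, -510.5], 78: [578.6, -500.6], 96: [575.0, -490.2], 114: [571.5, -479.7]}
[213.  286.5] 1290 b [ 463.7 -479.4]
[257.  320.7] 61748 b [ 516.4 -528.6]
[502.5 151.1] 1769 b [ 774.6 -315.9]
[392.3  17.7] 1492 b [ 643.4 -190.6]
[370.   32.3] 2216 b [ 623.9 -203. ]
```

View pics/t_b.png

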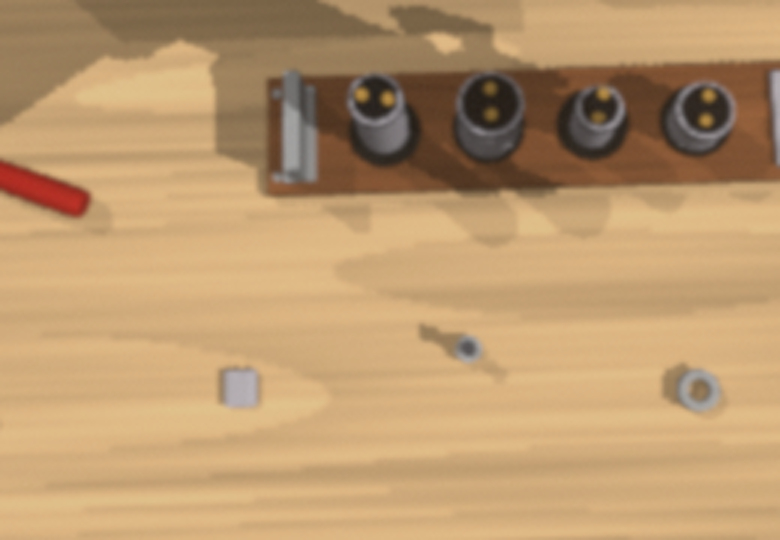

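View pics/fs.png

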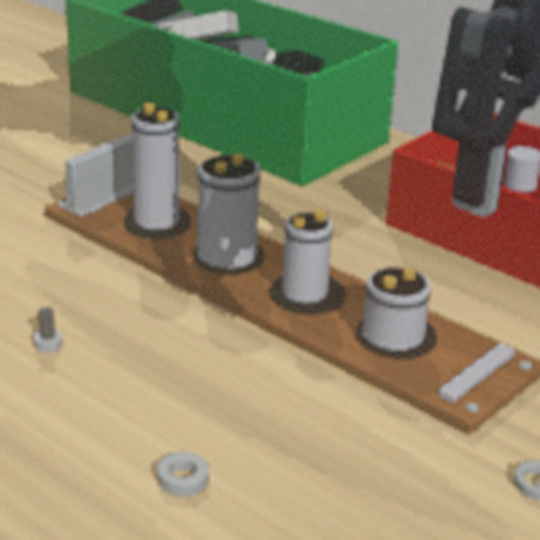

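All four stand centred on their pads, in order c, a, d, b from the stop (side view at (155,170), (228,212), (308,260), (397,310)). The gripper is clear, so I'm handing in.

```bash
python3 -c "
from bench import job
print(job.hand_in())"
```

```text
the job is handed in; nothing more can be done
None
```

All four capacitors stand upright, each within about 2 mm of its pad's centre by the camera (d checked only by eye), in the order c, a, d, b from the end stop. All are released and the job is handed in at about 32 s.

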